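Set the flywheel to its timing mark and bring the sensor over it

TASK

Turn the steel flywheel by its rim until the yellow timing mark, which starts out of sight underneath, stands right at the top, and leave it at rest there. Then pull up the red plunger knob, slide the sensor carriage fully over to the wheel and let the plunger drop home in its second hole, so that the sensor is locked above the mark. Leave the tape roll, tape measure and spanner where they lie.

Things in the scene. Friction and masses are not known exactly. Their poses are not given: they have to be found in the camera images.
- stand: Fixed stand: grey base plate 130 x 390 x 12 mm, blue slide bed, blue bearing post. Origin on the bench under the wheel's centre; z up; y along the axle, from wheel towards slide bed; x level, in the wheel's plane. Base from y = -100 to +290 mm; post (top z = 104 mm) y = -92 to -59 mm; bed (top z = 65 mm) y = 35 to 280 mm.
- flywheel (a joint): Steel disc, diameter 140 mm, 26 mm wide, axle along the stand's y at z = 80 mm, rim top at z = 150 mm; flat sides (can be pinched) but for hub bosses (diameter 44 mm, 10 mm proud). Spins freely without limit (drag 0.015 N m), stays where left. Value in rad: angle of the yellow mark from the top, positive towards the stand's +x; 0 or whole turns = at the top. Starts at 1.9 to 4.4.
- mark (a point): Middle of the yellow mark, a painted bar 8 mm wide straight across the wheel's 26 mm tread (not on the sides), 70 mm from the axle. z points outward from the axle.
- carriage (a joint): Aluminium carriage on the bed, with a column, an arm and a downward sensor barrel (diameter 18 mm, top at z = 191 mm, face 6 mm higher than the rim's top). Value in m: 0 parked, sensor 100 mm from the wheel's middle plane; 0.100 sensor over the middle of the rim; stop at 0.101. Moves along the stand's -y, needs 1 to 2 N, and only while the plunger is pulled.
- plunger (a joint): Vertical spring plunger with red knob on the carriage. Value in m: 0 home in a hole, 0.014 fully pulled up; clear of the hole above 0.009. Spring pushes down with 4 to 6 N. It rides on the way between the two holes and drops home only at carriage 0 and 0.100 (play 1.5 mm).
- knob (a point): Middle of the red knob: round, vertical axis, diameter 32 mm, 30 mm high (15 mm up and down from this point), 6 mm of clear neck below it; z = 128 mm when home. The carriage's column (12 mm thick, up to z = 184 mm) stands 80 mm nearer the wheel.
- tape_roll: Roll of brown tape lying flat, 107 mm across, 48 mm high; a bystander. Origin under its centre.
- tape_measure: Yellow and black tape measure, 64 x 69 x 32 mm; a bystander. Origin under its centre.
- spanner_13: Steel combination spanner, 172 mm long, lying flat; a bystander. Origin under its centre.
- rod_jig: Steel jig with a tall, thick black rod that leans up and away over the bench, on the right at about x = 0.44, y = -0.42; fixed. Keep the arm clear of it: pass between it and the base of the robot when coming from the right.

How it is judged:
By the outcome, as a careful person would: the job done as asked, in the order asked, and still so for the second after the job is handed in, with the robot touching nothing.
It also fails if it takes over 67 s, if anything falls off the work surface, if the arm or the gripper's body presses on something with over 40 N, if the wrist force passes 120 N, or if a joint passes its speed limit or range.

ROBOT

A 7-joint arm with a two-finger parallel gripper is mounted at the origin on the work surface; the furniture and walls round the work are solid. World frame = base frame: x ahead of the robot, y to its left, z up, the work surface at z = 0. Lengths are in m, angles in rad, forces in N, time in s.
With the tool pointing down it reaches from about 0.425 to 0.8 m from the base axis. Payload 8.3 kg.
Tool frame: the origin (TCP) lies midway between the tips of the shut fingers; the grasp point (between the pads) lies 19 mm behind it; x points along the fingers, z is the direction in which the jaws open and shut, and the axes are right-handed (so a half turn about x gives the same grasp; the last joint's range is limited). The gripper opens to 85 mm and grips with 20 to 120 N. Pads are 22 mm wide; open, the fingers measure 114 mm over their backs; the gripper's body (76 mm by 85 mm) begins 54 mm behind the grasp point. The pads swing forward as they close: fully open they stand 13 mm farther back than shut.
Start: joints at [1.217, 0.383, 0.016, 1.37, -0.006, 1.388, -0.046], TCP at [0.179, -0.599, 0.211] pointing down, gripper open.
Joint ranges: [-2.95, 2.95], [-0.25, 2.06], [-1.52, 1.56], [0.18, 2.33], [-1.44, 4.58], [0.02, 2.06], [-3.01, 3.01]. Speed limits (rad/s): [2.39, 2.39, 3.01, 3.01, 3.14, 3.14, 3.14].

INTERFACE

Orientations are given as a unit quaternion [x, y, z, w].
In Python, from plant import arm, read_camera, calibration, job, regions_of gives the robot as it stands.
- The arm moves only by the shell command python3 -m pendant 'ROWS'. ROWS is JSON, a list that holds one entry, the list of rows, each a list of 5 numbers: the shift along the tool's x, y, z in mm, then the turn about the tool's x in degrees, then the opening in per cent of the stroke, from 0 (shut) to 100 (fully open). A call has exactly 8 rows; each row shifts and turns the commanded pose from where the row before left it, along the tool's axes as they then stand; what a row does not reach is not made up. A row lasts 1/12 s, in which the tool goes at most 41.7 mm and 7.16 degrees, less where a joint would pass 70% of its speed; a pose out of reach is approached as far as the arm can. A call with a gripper value outside its range is refused whole. The fingers move at their own pace and stop on an object; the grip force is fixed at half the most. Time passes only in rows, so rows that do not move let the fingers close, or fill a call up. It gives the time, the measured TCP pose, the force and the opening at its end, in the units of the state.
- arm.get_obs(): the state, without advancing time (a new reading comes with each control period).
- read_camera(name): name is "side" or "top"; returns the picture (384x512x3 uint8, blue, green, red); there is no depth.
- calibration(name): a dict with "K" (3x3 intrinsics, pixels), "rvec" (rotation vector, rad) and "tvec" (3), from world to camera coordinates, as OpenCV has them. Camera axes: x right, y down, z forward; pixel columns grow to the right and rows downward; lengths in m; the calibration is good to about 2 mm. A picture is of the moment at which its call begins. calibration takes no time and is no camera call.
- job.sign_off(): hands the job in, once; it reports no verdict.
Trained networks look in the newest picture that a camera, given by its name, has taken for a name from the list of things; names that differ only in an ending like _2 or _b are one class to them, and where a whole thing is asked for, a point or a joint stands for the part that bears it (a point fixed in the world has none). Each returns a list of dicts, best first, with "conf" (0 to 1); they miss things now and then, are a little off and sometimes report something else, mostly with a low value. They report only what shows in the picture. A call takes as long as a camera call.
- regions_of(camera, name): "mask" (384x512 bool, what is visible of it) and "extent" ([centre column, centre row, width, height] in pixels, round what is visible of it).
The state is a dict: "time_s": time; "qpos": joint angles; "qd": joint speeds; "joint_efforts": joint torques, N m; "position": TCP position; "tcp_rot": TCP orientation; "force": force on the tool from outside, world axes, zero at the start; "torque": the same for the moment, N m; "width": finger opening in m.
Only numpy, scipy, OpenCV 4.12 (cv2) and the standard library are available. Lean on these libraries where they do the work, as an engineer would, in place of code of your own. Each camera call takes 0.05 s, during which the arm holds its last target.

## Working session

There is one attempt and no reset: what is moved stays moved. The work goes in short steps, Python scripts to look and compute and a shell command to move; the robot and the scene stay as the last step left them, time stands still between calls to the robot, and variables do not carry over. Pictures are saved under pics/ and viewed, and the job is handed in when it is done.

```bash
ls; mkdir -p pics; python3 - <<'E'
from plant import arm, read_camera, calibration, job, regions_of
import cv2,json
o=arm.get_obs()
for k,v in o.items(): print(k,v)
for n in ("side","top"):
    im=read_camera(n); cv2.imwrite(f"pics/{n}0.png",im)
    c=calibration(n); print(n,c)
E
```

```text
pics
time_s 0.0
qpos [ 1.21708504  0.38426395  0.01637647  1.37118285 -0.00627909  1.38818024
 -0.04649525]
qd [ 9.85425426e-04  3.10098913e-03  1.27698168e-03  7.61588223e-04
 -5.33282933e-06 -1.05792847e-03 -1.79523787e-04]
joint_efforts [-3.26745828e-05 -6.27598929e+01  8.43730029e-01 -3.71823943e+01
  1.63541635e-02  1.41165830e-02 -4.04631226e-05]
position [ 0.17907273 -0.59822377  0.20964986]
tcp_rot [ 0.42265884  0.56775994 -0.42185456  0.56661   ]
force [-0.03568621 -0.10679105  0.04550343]
torque [ 0.03269     0.03423697 -0.04274036]
width 0.08571168035827867
side {'K': array([[358.83333583,   0.        , 255.77703835],
       [  0.        , 358.83333583, 188.74001202],
       [  0.        ,   0.        ,   1.        ]]), 'rvec': array([ 2.10518378, -0.10608487,  0.02958913]), 'tvec': array([-0.53712249,  0.11847064,  1.06858224])}
top {'K': array([[383.77013402,   0.        , 260.04506372],
       [  0.        , 383.77013402, 190.9906784 ],
       [  0.        ,   0.        ,   1.        ]]), 'rvec': array([ 2.1658742 , -2.1718083 ,  0.09265576]), 'tvec': array([-0.03375399,  0.5737829 ,  1.28194946])}
```

View pics/side0.png

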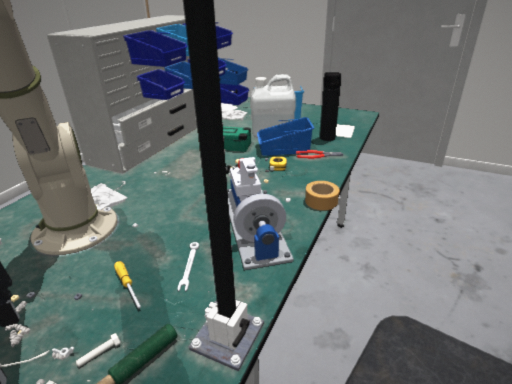

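View pics/top0.png

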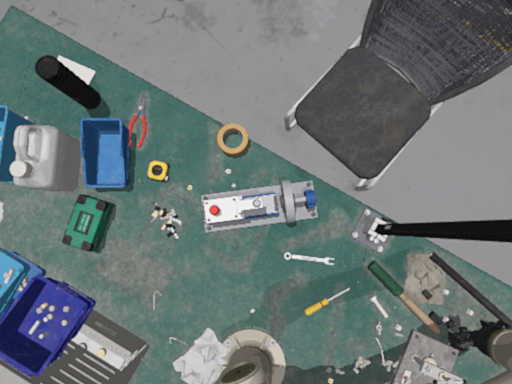

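```bash
cat > h.py <<'E'
from plant import arm, read_camera, calibration, job, regions_of
import cv2,numpy as np
from scipy.spatial.transform import Rotation as R
def cam(n):
    c=calibration(n); return c["K"],np.array(c["rvec"]).ravel(),np.array(c["tvec"]).ravel()
def proj(n,P):
    K,r,t=cam(n); return cv2.projectPoints(np.asarray(P,float).reshape(-1,1,3),r,t,K,None)[0].reshape(-1,2)
def back(n,uv,z):
    K,r,t=cam(n); Rm=cv2.Rodrigues(r)[0]; d=Rm.T@np.linalg.inv(K)@np.array([uv[0],uv[1],1.]); c=-Rm.T@t
    return c+d*(z-c[2])/d[2]
E
python3 - <<'E'
from h import *
for n in ("side","top"):
    im=read_camera(n)
    for nm in ("stand","flywheel","knob","carriage","mark","tape_roll","tape_measure","spanner_13"):
        r=regions_of(n,nm)
        for q in r[:2]: print(n,nm,round(q["conf"],2),np.round(q["extent"],1),int(q["mask"].sum()))
    s=cv2.resize(im[150:300,180:330] if n=="side" else im[165:245,190:330],None,fx=5,fy=5,interpolation=cv2.INTER_CUBIC)
    cv2.imwrite(f"pics/{n}1.png",s[:600])
E
```

```text
side stand 0.78 [260.1 213.6  69.5 113.5] 4627
side flywheel 0.83 [258.4 218.1  53.7  43. ] 1679
side carriage 0.95 [244.8 177.2  33.3  38.8] 856
side mark 0.75 [260.8 219.2  57.6  46.1] 1724
side mark 0.26 [323.1 196.6  35.5  31.7] 830
side tape_roll 0.64 [321.9 196.2  33.5  29.8] 807
side tape_measure 0.5 [275.8 164.4  16.7  14.3] 158
side spanner_13 0.79 [189.8 266.9  23.7  48.9] 282
top stand 0.73 [261.2 203.7 115.4  54.4] 4370
top flywheel 0.95 [288.1 201.2  16.8  43.2] 514
top flywheel 0.52 [259.4 201.6 116.9  52.4] 4223
top carriage 0.58 [235.  207.9  59.4  26.9] 1064
top mark 0.66 [288.4 201.4  13.8  45.9] 510
top tape_roll 0.56 [235.  139.8  33.   34.2] 585
top tape_measure 0.58 [159.8 170.4  23.3  19.9] 375
top spanner_13 0.68 [307.  257.3  38.3   3.8] 105
```

View pics/side1.png

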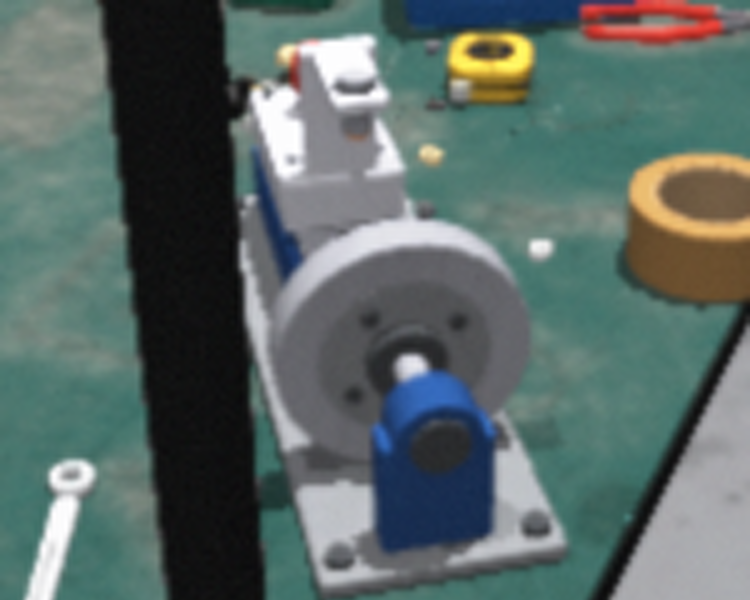

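View pics/top1.png

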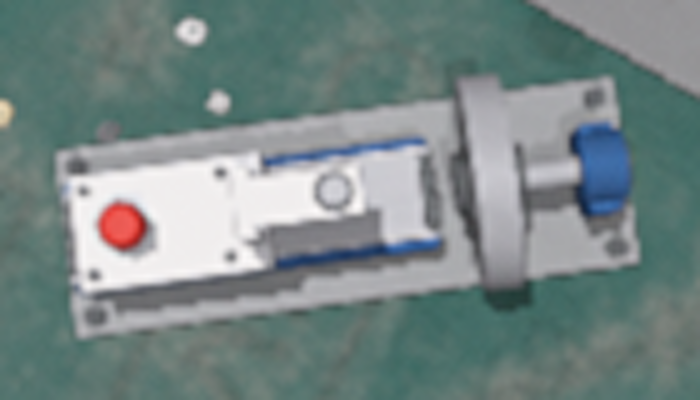

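The crops show the base plate corners at top-camera pixels about (201,196), (312,181), (318,217) and (206,232). The red knob is at about (214,210), and the wheel is at the right end. I'll fit the stand pose.

```bash
cat >> h.py <<'E'
def fitstand():
    from scipy.optimize import least_squares
    c=np.array([[57,153],[612,78],[638,262],[78,337]])/5.+np.array([190,165])-0.4
    L=np.array([[.065,.29,.012],[.065,-.1,.012],[-.065,-.1,.012],[-.065,.29,.012]])
    cs=np.array([[320,592],[565,548]])/5.+np.array([180,150])-0.4
    Ls=np.array([[-.065,-.1,.0],[.065,-.1,.012]])
    def w(p,X): return (R.from_euler('z',p[2]).apply(X)+np.array([p[0],p[1],0]))
    f=lambda p:np.r_[(proj("top",w(p,L))-c).ravel()]
    s=least_squares(f,[.55,-.07,0]); return s,w,L,Ls,cs
E
python3 - <<'E'
from h import *
s,w,L,Ls,cs=fitstand(); p=s.x
print(p,np.degrees(p[2]),s.fun.round(2)); print("side", proj("side",w(p,Ls)),cs)
for nm,X in dict(wheel=[0,0,.08],top=[0,0,.15],knob=[0,.23,.128],sensor=[0,.1,.191]).items():
    W=w(p,np.array([X])); print(nm,W.round(4),proj("top",W).round(1),proj("side",W).round(1))
im=cv2.imread("pics/top0.png")
m=(im[...,2]>150)&(im[...,1]<80)&(im[...,0]<80); ys,xs=np.nonzero(m[195:225,200:230]); uv=(xs.mean()+200,ys.mean()+195);print(uv,back("top",uv,.143))
for nm,uv,z in (("roll",(235,139.8),.048),("tm",(159,171),.032),("sp",(308,258.5),.005)): print(nm,back("top",uv,z).round(3))
E
```

```text
[ 0.53565305 -0.12521508  0.13040623] 7.471726726501791 [-0.62 -0.36  0.33 -0.33  0.64  0.25 -0.35  0.4 ]
side [[242.05949309 270.76143318]
 [291.85688798 258.65347394]] [[243.6 268. ]
 [292.6 259.2]]
wheel [[ 0.5357 -0.1252  0.08  ]] [[287.5 201. ]] [[257.9 218.5]]
top [[ 0.5357 -0.1252  0.15  ]] [[288.9 199.4]] [[257.4 196.2]]
knob [[0.5057 0.1028 0.128 ]] [[215.7 209.7]] [[241.3 164.5]]
sensor [[ 0.5226 -0.0261  0.191 ]] [[256.5 202.9]] [[249.  164.7]]
(np.float64(213.96153846153845), np.float64(209.84615384615384)) [0.50452712 0.10645361 0.143     ]
roll [0.747 0.049 0.048]
tm [0.643 0.31  0.032]
sp [ 0.344 -0.198  0.005]
```

```bash
cat >> h.py <<'E'
W0=np.array([0.5357,-0.1252,0]); YAW=0.1304; RS=R.from_euler('z',YAW)
def st():
    o=arm.get_obs(); r=R.from_quat(o["tcp_rot"]); M=r.as_matrix()
    ps=RS.inv().apply(np.array(o["position"])-W0)
    S=RS.inv().as_matrix()@M
    print("t %.2f"%o["time_s"],"world",np.round(o["position"],4),"stand mm",(ps*1000).round(1),"F",np.round(o["force"],1),"w %.1f"%(o["width"]*1000))
    print("tool axes in stand frame (cols):\n",S.round(3)); return o,ps,S
E
python3 - <<'E'
from h import *
o,ps,S=st()
# rotation about tool x so tool z -> +-stand y
for sg in (1,-1):
    t=S.T@np.array([0,sg,0]); print(sg,"turn deg",np.degrees(np.arctan2(-t[1],t[2])))
# via points in tool frame
M=R.from_quat(o["tcp_rot"]).as_matrix()
for v in ([.3,-.32,.25],[.43,-.15,.25]): print(v,(M.T@(np.array(v)-o["position"])*1000).round(0))
E
```

```text
t 1.00 world [ 0.1792 -0.5987  0.2107] stand mm [-415.  -423.2  210.7] F [0.1 0.7 0.4] w 85.4
tool axes in stand frame (cols):
 [[ 0.     0.987  0.16 ]
 [ 0.     0.16  -0.987]
 [-1.     0.    -0.   ]]
1 turn deg -170.80792781998775
-1 turn deg 9.192072180012266
[0.3, -0.32, 0.25] [ -39.  196. -232.]
[0.43, -0.15, 0.25] [ -39.  369. -358.]
```

```bash
python3 -m pendant '[[[-20,15,-25,4.6,100],[-20,20,-30,4.6,100],[0,20,-33,0,100],[0,20,-33,0,80],[0,20,-33,0,70],[0,20,-33,0,60],[0,20,-33,0,60],[0,20,-33,0,60]]]'; python3 -c "
from h import *
st()"
```

```text
time_s: 1.67
position: [0.2934, -0.3233, 0.2509]
tcp_rot: [0.466, 0.531, -0.467, 0.532]
force: [1.5, 0.2, 0.0]
width: 0.0514
t 1.67 world [ 0.2934 -0.3233  0.2509] stand mm [-266.  -164.9  250.9] F [1.5 0.2 0. ] w 51.4
tool axes in stand frame (cols):
 [[ 0.     1.    -0.   ]
 [-0.001 -0.    -1.   ]
 [-1.     0.     0.001]]
```

```bash
python3 -m pendant '[[[0,30,-20,0,60],[0,30,-21,0,60],[0,30,-20,0,60],[0,30,-21,0,60],[0,30,-20,0,60],[0,30,-21,0,60],[0,35,-21,0,60],[0,35,-21,0,60]]]';  python3 -m pendant '[[[0,35,0,0,60],[0,25,0,0,60],[20,9,0,0,60],[25,0,0,0,60],[25,0,0,0,60],[10,0,0,0,60],[0,0,0,0,60],[0,0,0,0,60]]]'; python3 -c "
from h import *
st()
for n in ('side','top'):
    im=read_camera(n)
    s=cv2.resize(im[110:290,150:350] if n=='side' else im[120:260,190:370],None,fx=3.3,fy=3.3,interpolation=cv2.INTER_CUBIC)
    cv2.imwrite(f'pics/{n}2.png',s[:600])
"
```

```text
time_s: 2.33
position: [0.5206, -0.1278, 0.2512]
tcp_rot: [0.467, 0.531, -0.467, 0.532]
force: [0.6, -0.3, 0.0]
width: 0.0515
time_s: 3.0
position: [0.5878, -0.1202, 0.1713]
tcp_rot: [0.466, 0.531, -0.466, 0.531]
force: [0.3, 0.5, -0.0]
width: 0.0512
t 3.00 world [ 0.5878 -0.1202  0.1713] stand mm [ 52.3  -1.8 171.3] F [ 0.3  0.5 -0. ] w 51.2
tool axes in stand frame (cols):
 [[-0.  1. -0.]
 [ 0. -0. -1.]
 [-1. -0. -0.]]
```

View pics/side2.png

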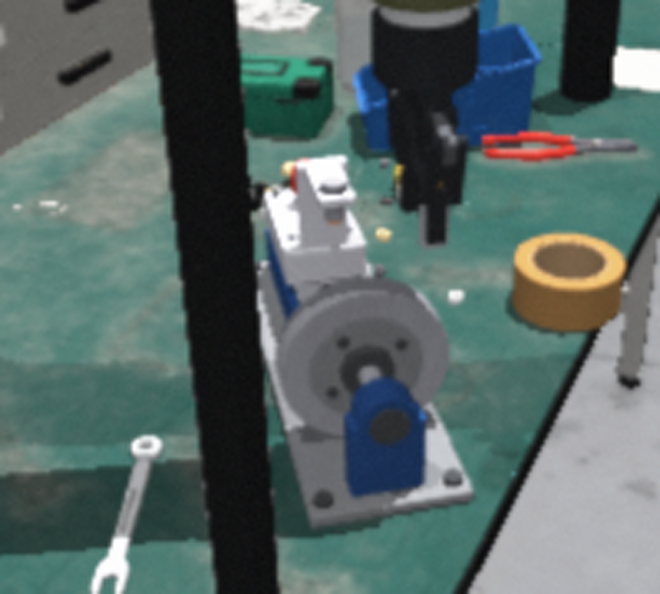

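View pics/top2.png

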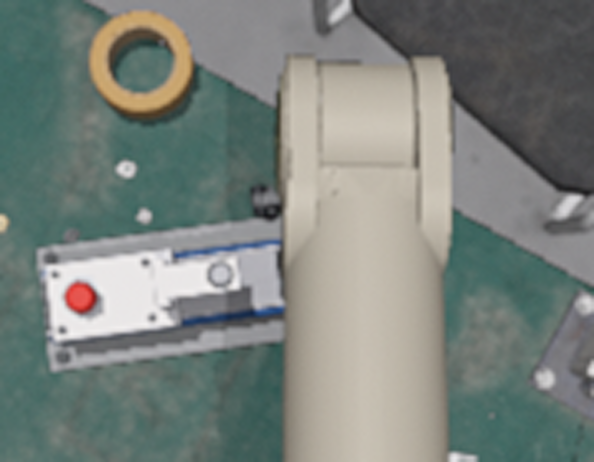

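The side view shows the open fingers above the far side of the wheel rim, clear of everything. The arm hides the wheel from the top camera. I'll descend and pinch.

```bash
python3 -m pendant '[[[20,0,-2,0,60],[20,0,0,0,60],[20,0,0,0,60],[20,0,0,0,60],[0,0,0,0,60],[0,0,0,0,0],[0,0,0,0,0],[0,0,0,0,0]]]';  python3 -m pendant '[[[0,0,0,0,0],[0,0,0,0,0],[0,0,0,0,0],[0,0,0,0,0],[0,0,0,0,0],[0,0,0,0,0],[0,0,0,0,0],[0,0,0,0,0]]]'; python3 -c "
from h import *
st()
for n in ('side',):
    im=read_camera(n)
    s=cv2.resize(im[110:290,150:350],None,fx=3.3,fy=3.3,interpolation=cv2.INTER_CUBIC)
    cv2.imwrite(f'pics/{n}3.png',s[:600])
# arc steps of grasp r=60
import numpy as np
a=np.radians(np.arange(60,-61,-7.5)); x=60*np.sin(a); z=60*np.cos(a)
print(np.c_[-np.diff(z),np.diff(x)].round(1).tolist())
"
```

```text
time_s: 3.77
position: [0.5891, -0.1177, 0.0932]
tcp_rot: [0.467, 0.531, -0.466, 0.533]
force: [-0.5, 1.4, 2.6]
width: 0.0243
time_s: 4.43
position: [0.5893, -0.1177, 0.0929]
tcp_rot: [0.467, 0.53, -0.465, 0.533]
force: [1.1, 2.5, 6.7]
width: 0.0242
t 4.43 world [ 0.5893 -0.1177  0.0929] stand mm [54.2  0.4 92.9] F [1.1 2.5 6.7] w 24.2
tool axes in stand frame (cols):
 [[ 0.004  1.     0.   ]
 [-0.001  0.    -1.   ]
 [-1.     0.004  0.001]]
[[-6.5, -4.4], [-5.9, -5.2], [-5.2, -5.9], [-4.4, -6.5], [-3.5, -7.0], [-2.5, -7.4], [-1.5, -7.7], [-0.5, -7.8], [0.5, -7.8], [1.5, -7.7], [2.5, -7.4], [3.5, -7.0], [4.4, -6.5], [5.2, -5.9], [5.9, -5.2], [6.5, -4.4]]
```

View pics/side3.png

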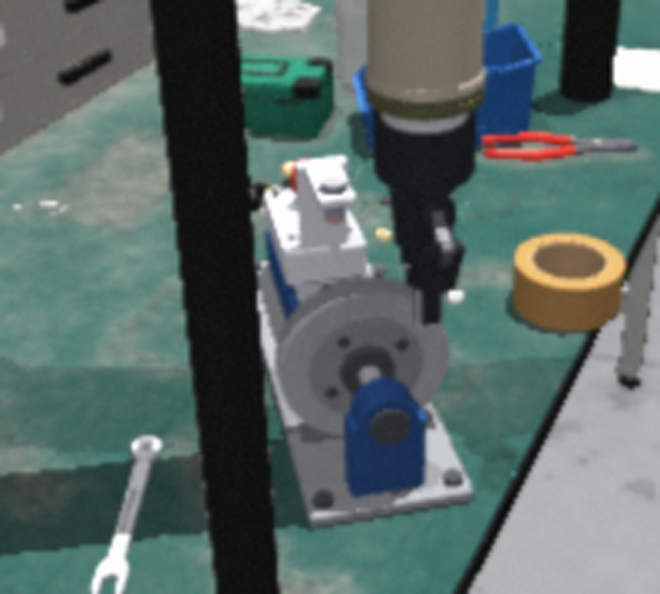

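The side view shows the fingers pinching the rim on its +x side at about (430,300) in the crop. I'll run the first half of the arc and check the forces.

```bash
python3 -m pendant '[[[-6.5,-4.4,0,0,0],[-5.9,-5.2,0,0,0],[-5.2,-5.9,0,0,0],[-4.4,-6.5,0,0,0],[-3.5,-7.0,0,0,0],[-2.5,-7.4,0,0,0],[-1.5,-7.7,0,0,0],[-0.5,-7.8,0,0,0]]]'; python3 -c "
from h import *
st()
im=read_camera('side')
s=cv2.resize(im[110:290,150:350],None,fx=3.3,fy=3.3,interpolation=cv2.INTER_CUBIC)
cv2.imwrite(f'pics/side4.png',s[:600])
"
```

```text
time_s: 5.15
position: [0.5342, -0.1248, 0.1187]
tcp_rot: [0.466, 0.532, -0.467, 0.53]
force: [4.9, -3.7, -22.5]
width: 0.0236
t 5.15 world [ 0.5342 -0.1248  0.1187] stand mm [ -1.5   0.6 118.7] F [  4.9  -3.7 -22.5] w 23.6
tool axes in stand frame (cols):
 [[-0.003  1.    -0.   ]
 [ 0.001 -0.    -1.   ]
 [-1.    -0.003 -0.001]]
```

View pics/side4.png

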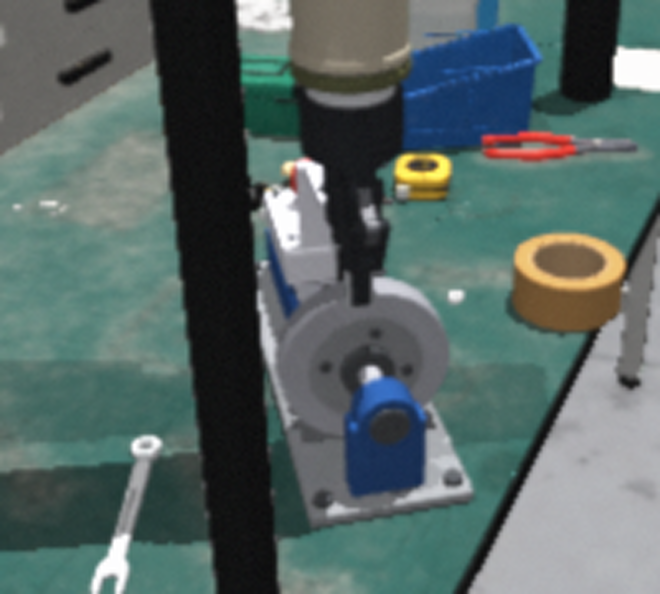

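The holes on the disc face show the wheel turned about 50–60° towards −x. I'll continue the arc.

```bash
python3 -m pendant '[[[1.5,-7.8,0,0,0],[2.0,-7.7,0,0,0],[2.5,-7.4,0,0,0],[3.5,-7.0,0,0,0],[4.4,-6.5,0,0,0],[5.2,-5.9,0,0,0],[5.9,-5.2,0,0,0],[6.5,-4.4,0,0,0]]]'; python3 -c "
from h import *
st()
im=read_camera('side')
s=cv2.resize(im[110:290,150:350],None,fx=3.3,fy=3.3,interpolation=cv2.INTER_CUBIC)
cv2.imwrite(f'pics/side5.png',s[:600])
"
```

```text
time_s: 5.87
position: [0.4849, -0.1315, 0.0929]
tcp_rot: [0.466, 0.53, -0.466, 0.533]
force: [-12.7, 3.4, 20.5]
width: 0.0238
t 5.87 world [ 0.4849 -0.1315  0.0929] stand mm [-51.2   0.4  92.9] F [-12.7   3.4  20.5] w 23.8
tool axes in stand frame (cols):
 [[ 0.003  1.     0.   ]
 [-0.002  0.    -1.   ]
 [-1.     0.003  0.002]]
```

View pics/side5.png

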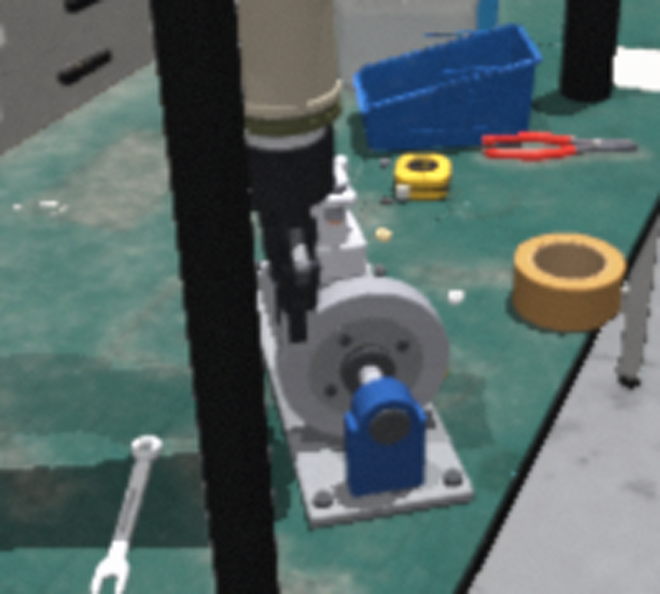

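A yellow speck shows at the wheel's right edge, crop (447,372), so the mark is now about +95° from the top. I'll release, lift and go back to the +x side.

```bash
python3 -m pendant '[[[0,0,0,0,60],[0,0,0,0,60],[0,0,0,0,60],[0,0,0,0,60],[-20,0,0,0,60],[-30,0,0,0,60],[-30,0,0,0,60],[0,25,0,0,60]]]'; python3 -m pendant '[[[0,35,0,0,60],[0,35,0,0,60],[0,20,0,0,60],[0,0,0,0,60],[0,0,0,0,60],[0,0,0,0,60],[0,0,0,0,60],[0,0,0,0,60]]]';python3 -c "
from h import *
st()
im=read_camera('side')
s=cv2.resize(im[180:260,220:300],None,fx=7,fy=7,interpolation=cv2.INTER_CUBIC)
cv2.imwrite(f'pics/side6.png',s[:600])
for a in (80,90,100,110,120):
    t=np.radians(a); P=[RS.apply([.07*np.sin(t),y,.08+.07*np.cos(t)])+W0 for y in (-.013,.013)]
    print(a,((proj('side',P)-[220,180])*7).round(0).tolist())
"
```

```text
time_s: 6.58
position: [0.5104, -0.1302, 0.1759]
tcp_rot: [0.468, 0.528, -0.466, 0.534]
force: [1.9, -0.7, 1.5]
width: 0.0512
time_s: 7.25
position: [0.598, -0.1172, 0.1696]
tcp_rot: [0.466, 0.531, -0.467, 0.531]
force: [1.0, 0.5, -0.6]
width: 0.0516
t 7.25 world [ 0.598  -0.1172  0.1696] stand mm [ 6.290e+01 -1.000e-01  1.696e+02] F [ 1.   0.5 -0.6] w 51.6
tool axes in stand frame (cols):
 [[ 0.     1.    -0.001]
 [-0.001 -0.001 -1.   ]
 [-1.     0.     0.001]]
80 [[450.0, 236.0], [431.0, 199.0]]
90 [[452.0, 262.0], [433.0, 225.0]]
100 [[449.0, 288.0], [430.0, 251.0]]
110 [[440.0, 315.0], [422.0, 276.0]]
120 [[427.0, 340.0], [409.0, 301.0]]
```

View pics/side6.png

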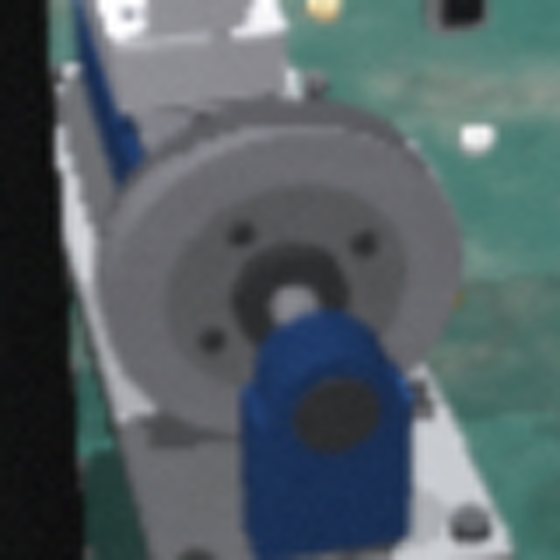

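The yellow speck at (458,298) in this crop puts the mark at roughly +100° to +103°. I'll do another stroke, from about +60° to −40°.

```bash
python3 -m pendant '[[[0,-10,0,0,60],[20,0,0,0,60],[20,0,0,0,60],[20,0,0,0,60],[20,0,0,0,60],[0,0,0,0,0],[0,0,0,0,0],[0,0,0,0,0]]]';  python3 -m pendant '[[[0,0,0,0,0],[0,0,0,0,0],[0,0,0,0,0],[-6.5,-4.4,0,0,0],[-5.9,-5.2,0,0,0],[-5.2,-5.9,0,0,0],[-4.4,-6.5,0,0,0],[-3.5,-7.0,0,0,0]]]';  python3 -m pendant '[[[-2.5,-7.4,0,0,0],[-1.5,-7.7,0,0,0],[-0.5,-7.8,0,0,0],[0.5,-7.8,0,0,0],[1.5,-7.7,0,0,0],[2.5,-7.4,0,0,0],[3.5,-7,0,0,0],[4.4,-6.5,0,0,0]]]';python3 -c "
from h import *
st()
im=read_camera('side')
s=cv2.resize(im[180:260,220:300],None,fx=7,fy=7,interpolation=cv2.INTER_CUBIC)
cv2.imwrite(f'pics/side7.png',s[:600])
"
```

```text
time_s: 7.97
position: [0.5879, -0.1179, 0.0897]
tcp_rot: [0.466, 0.532, -0.467, 0.531]
force: [-3.1, 0.5, -7.4]
width: 0.025
time_s: 8.63
position: [0.5572, -0.1218, 0.1127]
tcp_rot: [0.466, 0.533, -0.467, 0.53]
force: [-1.5, -1.3, -32.3]
width: 0.0239
time_s: 9.3
position: [0.5054, -0.1288, 0.1119]
tcp_rot: [0.468, 0.528, -0.464, 0.535]
force: [-3.8, 3.8, 16.9]
width: 0.0237
t 9.30 world [ 0.5054 -0.1288  0.1119] stand mm [-30.6   0.3 111.9] F [-3.8  3.8 16.9] w 23.7
tool axes in stand frame (cols):
 [[ 0.011  1.     0.001]
 [-0.003  0.001 -1.   ]
 [-1.     0.011  0.003]]
```

View pics/side7.png

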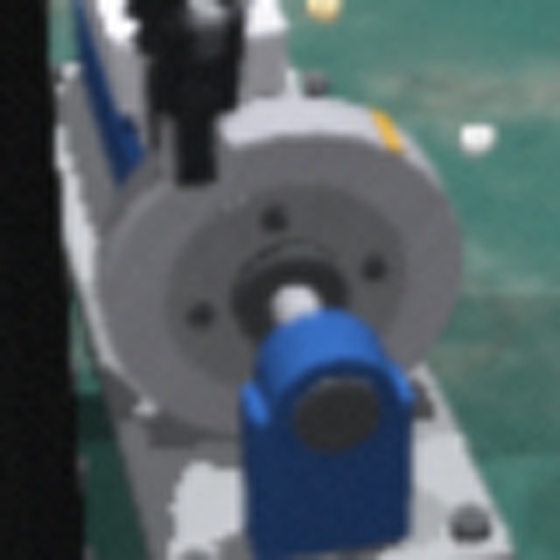

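The yellow mark is now plainly visible at crop (390,130), right of the top. I'll measure its angle.

```bash
cat >> h.py <<'E'
def yellow(im,n,box):
    x0,y0,x1,y1=box; h=cv2.cvtColor(im[y0:y1,x0:x1],cv2.COLOR_BGR2HSV).astype(int)
    m=(h[...,0]>14)&(h[...,0]<35)&(h[...,1]>90)&(h[...,2]>80)
    wt=m*(h[...,1]-60.); ys,xs=np.nonzero(m)
    if len(xs)==0: print(n,"no yellow"); return None
    ww=wt[ys,xs]; uv=np.array([(xs*ww).sum(),(ys*ww).sum()])/ww.sum()+[x0,y0]
    print(n,"yellow n",len(xs),uv.round(2),"cols",xs.min()+x0,xs.max()+x0,"rows",ys.min()+y0,ys.max()+y0); return uv
def ang(n,uv,off=(0,0)):
    a=np.arange(-120,121,.25); t=np.radians(a)
    P=np.c_[.07*np.sin(t),0*t,.08+.07*np.cos(t)]; q=proj(n,RS.apply(P)+W0)+off
    d=np.linalg.norm(q-uv,axis=1); i=d.argmin(); return a[i],d[i]
SB=(228,185,292,250)
E
python3 -c "
from h import *
im=read_camera('side'); uv=yellow(im,'side',SB); print(ang('side',uv),ang('side',uv,(1,1)))
"
```

```text
side yellow n 14 [274.61 198.28] cols 273 276 rows 196 201
(np.float64(39.5), np.float64(0.915022267882873)) (np.float64(36.25), np.float64(1.3178102479744493))
```

```bash
python3 -m pendant '[[[0,0,0,0,60],[0,0,0,0,60],[0,0,0,0,60],[-25,0,0,0,60],[-25,0,0,0,60],[0,25,0,0,60],[0,25,0,0,60],[0,0,0,0,60]]]'; python3 -c "
from h import *
st()
im=read_camera('side'); uv=yellow(im,'side',SB); print(ang('side',uv),ang('side',uv,(1,1)))
"
```

```text
time_s: 10.07
position: [0.5545, -0.1219, 0.1577]
tcp_rot: [0.467, 0.531, -0.465, 0.533]
force: [-1.2, -0.0, 0.4]
width: 0.0512
t 10.07 world [ 0.5545 -0.1219  0.1577] stand mm [ 19.    0.8 157.7] F [-1.2 -0.   0.4] w 51.2
tool axes in stand frame (cols):
 [[ 0.004  1.     0.001]
 [ 0.     0.001 -1.   ]
 [-1.     0.004 -0.   ]]
side yellow n 13 [275.24 198.59] cols 274 277 rows 196 201
(np.float64(41.25), np.float64(0.9860998627314748)) (np.float64(38.0), np.float64(1.3452937776369436))
```

```bash
python3 -m pendant '[[[20,0,0,0,60],[20,0,0,0,60],[0,0,0,0,0],[0,0,0,0,0],[0,0,0,0,0],[0,0,0,0,0],[0,0,0,0,0],[0,0,0,0,0]]]'; python3 -m pendant '[[[-1.6,-5,0,0,0],[-1.2,-5.1,0,0,0],[-0.7,-5.2,0,0,0],[-0.2,-5.2,0,0,0],[0.2,-5.2,0,0,0],[0.7,-5.2,0,0,0],[1.2,-5.1,0,0,0],[1.6,-5,0,0,0]]]'; python3 -c "
from h import *
st()
im=read_camera('side'); uv=yellow(im,'side',SB); print(ang('side',uv),ang('side',uv,(1,1)))
"; python3 -m pendant '[[[0,0,0,0,0],[0,0,0,0,0],[0,0,0,0,60],[0,0,0,0,60],[0,0,0,0,60],[-25,0,0,0,60],[-25,0,0,0,60],[0,0,0,0,60]]]'; python3 -c "
from h import *
st()
im=read_camera('side'); uv=yellow(im,'side',SB); print(ang('side',uv),ang('side',uv,(1,1)))
"
```

```text
time_s: 10.78
position: [0.5503, -0.1228, 0.117]
tcp_rot: [0.466, 0.532, -0.467, 0.531]
force: [-2.8, 1.0, -6.0]
width: 0.0242
time_s: 11.45
position: [0.5114, -0.1279, 0.1168]
tcp_rot: [0.467, 0.531, -0.465, 0.533]
force: [15.4, -0.7, -24.6]
width: 0.0236
t 11.45 world [ 0.5114 -0.1279  0.1168] stand mm [-24.4   0.5 116.8] F [ 15.4  -0.7 -24.6] w 23.6
tool axes in stand frame (cols):
 [[ 0.004  1.     0.001]
 [-0.     0.001 -1.   ]
 [-1.     0.004  0.   ]]
side yellow n 18 [264.65 195.5 ] cols 263 266 rows 193 198
(np.float64(15.75), np.float64(0.5394567707972541)) (np.float64(13.5), np.float64(1.4462402751595773))
time_s: 12.17
position: [0.5131, -0.1286, 0.1727]
tcp_rot: [0.468, 0.529, -0.465, 0.534]
force: [0.9, -0.6, 1.1]
width: 0.0515
t 12.17 world [ 0.5131 -0.1286  0.1727] stand mm [-22.8  -0.4 172.7] F [ 0.9 -0.6  1.1] w 51.5
tool axes in stand frame (cols):
 [[ 0.008  1.    -0.   ]
 [-0.004  0.    -1.   ]
 [-1.     0.008  0.004]]
side yellow n 19 [265.32 195.56] cols 263 267 rows 193 198
(np.float64(17.25), np.float64(0.5590223747911679)) (np.float64(14.75), np.float64(1.4401888706540205))
```

```bash
python3 -m pendant '[[[0,34,0,0,60],[17,0,0,0,60],[18,0,0,0,60],[17,0,0,0,60],[0,0,0,0,0],[0,0,0,0,0],[0,0,0,0,0],[0,0,0,0,0]]]'; python3 -m pendant '[[[0,0,0,0,0],[-0.5,-4,0,0,0],[-0.3,-4,0,0,0],[0,-4,0,0,0],[0,-4,0,0,0],[0.3,-4,0,0,0],[0.5,-4,0,0,0],[0.8,-4,0,0,0]]]'; python3 -c "
from h import *
st()
im=read_camera('side'); uv=yellow(im,'side',SB); print(ang('side',uv),ang('side',uv,(1,1)))
"; python3 -m pendant '[[[0,0,0,0,0],[0,0,0,0,0],[0,0,0,0,60],[0,0,0,0,60],[0,0,0,0,60],[-25,0,0,0,60],[-35,0,0,0,60],[-35,0,0,0,60]]]'; python3 -c "
from h import *
st()
im=read_camera('side'); uv=yellow(im,'side',SB); print(ang('side',uv),ang('side',uv,(1,1)))
"
```

```text
time_s: 12.88
position: [0.5433, -0.1237, 0.1149]
tcp_rot: [0.466, 0.532, -0.467, 0.531]
force: [-0.9, 0.5, -7.4]
width: 0.0241
time_s: 13.55
position: [0.5178, -0.127, 0.1141]
tcp_rot: [0.467, 0.531, -0.465, 0.533]
force: [12.8, 0.9, -21.6]
width: 0.0242
t 13.55 world [ 0.5178 -0.127   0.1141] stand mm [-18.    0.5 114.1] F [ 12.8   0.9 -21.6] w 24.2
tool axes in stand frame (cols):
 [[ 0.004  1.     0.001]
 [-0.     0.001 -1.   ]
 [-1.     0.004  0.   ]]
side yellow n 20 [257.44 196.64] cols 256 259 rows 194 199
(np.float64(0.0), np.float64(0.4973487149869242)) (np.float64(-1.75), np.float64(0.640232976780311))
time_s: 14.27
position: [0.5155, -0.1273, 0.2104]
tcp_rot: [0.466, 0.532, -0.466, 0.531]
force: [1.3, -1.0, -0.4]
width: 0.0512
t 14.27 world [ 0.5155 -0.1273  0.2104] stand mm [-20.3   0.5 210.4] F [ 1.3 -1.  -0.4] w 51.2
tool axes in stand frame (cols):
 [[-0.001  1.    -0.   ]
 [ 0.    -0.    -1.   ]
 [-1.    -0.001 -0.   ]]
side yellow n 20 [257.42 196.15] cols 256 259 rows 193 199
(np.float64(0.0), np.float64(0.048132638877830584)) (np.float64(-1.75), np.float64(1.1276912117952498))
```

The mark reads about 0° from the side camera. I'll move over the knob, clear of the sensor, and check both from the top camera.

```bash
python3 -m pendant '[[[-30,10,0,0,60],[-20,10,-20,0,70],[0,0,-38,0,80],[0,0,-38,0,90],[0,0,-38,0,90],[0,0,-38,0,90],[0,0,-38,0,90],[0,0,-22,0,90]]]'; python3 -m pendant '[[[0,0,0,0,90],[0,0,0,0,90],[0,0,0,0,90],[0,0,0,0,90],[0,0,0,0,90],[0,0,0,0,90],[0,0,0,0,90],[0,0,0,0,90]]]'; python3 -c "
from h import *
st()
im=read_camera('side'); uv=yellow(im,'side',SB); print(ang('side',uv),ang('side',uv,(1,1)))
s=cv2.resize(im[140:260,210:310],None,fx=5,fy=5,interpolation=cv2.INTER_CUBIC); cv2.imwrite('pics/side8.png',s)
im=read_camera('top'); uv=yellow(im,'top',(270,170,310,235))
if uv is not None: print(ang('top',uv))
s=cv2.resize(im[165:245,190:330],None,fx=5,fy=5,interpolation=cv2.INTER_CUBIC); cv2.imwrite('pics/top8.png',s)
for n in('flywheel',): print([ (q['conf'],np.round(q['extent'],1)) for q in regions_of('top',n)[:1]])
print(proj('top',[RS.apply(p)+W0 for p in ([0,0,.15],[.07,0,.08],[-.07,0,.08])]))
"
```

```text
time_s: 14.98
position: [0.5047, 0.1102, 0.2603]
tcp_rot: [0.466, 0.532, -0.464, 0.533]
force: [-0.7, 0.7, -0.7]
width: 0.0769
time_s: 15.65
position: [0.5059, 0.1048, 0.259]
tcp_rot: [0.467, 0.531, -0.467, 0.531]
force: [0.5, -0.6, -0.7]
width: 0.0771
t 15.65 world [0.5059 0.1048 0.259 ] stand mm [  0.4 231.9 259. ] F [ 0.5 -0.6 -0.7] w 77.1
tool axes in stand frame (cols):
 [[ 0.     1.    -0.001]
 [ 0.    -0.001 -1.   ]
 [-1.     0.    -0.   ]]
side yellow n 19 [257.39 196.09] cols 255 259 rows 193 199
(np.float64(0.0), np.float64(0.06179870993910622)) (np.float64(-1.75), np.float64(1.193775242064283))
top yellow n 21 [289.01 200.64] cols 284 293 rows 199 202
(np.float64(-3.0), np.float64(0.06953629327423844))
[(0.72, array([240.2, 208.2,  49.1,  23. ]))]
[[288.89246562 199.41560581]
 [284.51131147 179.84921504]
 [290.48118097 222.30986436]]
```

View pics/side8.png

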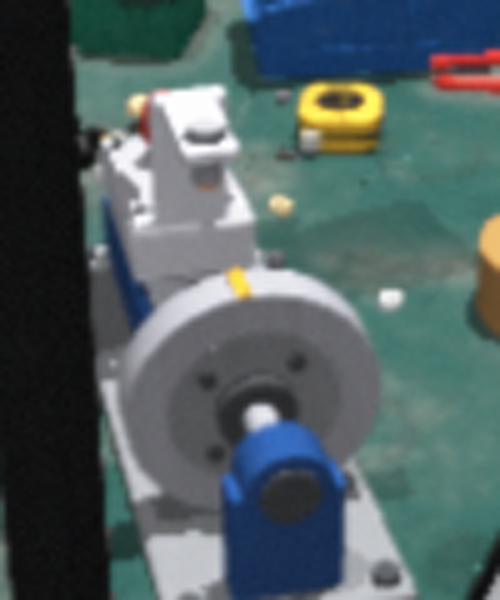

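View pics/top8.png

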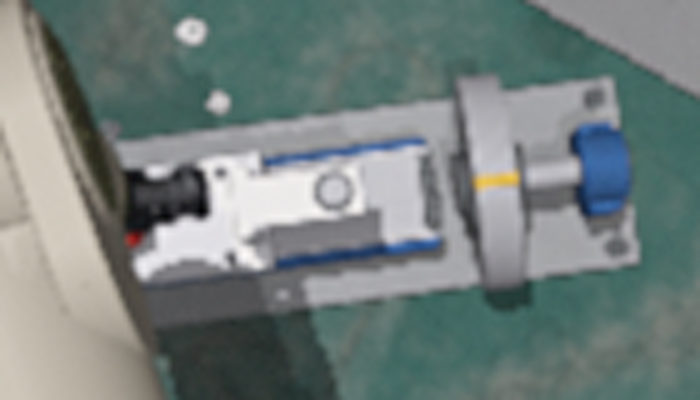

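Both cameras see the yellow bar near the top: the top camera puts it at about −3°, the side camera at about 0°. I'll refine the stand fit with edges in both views.

```bash
cat > fit.py <<'E'
from h import *
from scipy.optimize import minimize
def disc_hull(n,p,off):
    t=np.radians(np.arange(0,360,3)); Rz=R.from_euler('z',p[2])
    P=np.concatenate([np.c_[.07*np.sin(t),np.full_like(t,y),.08+.07*np.cos(t)] for y in(-.013,.013)])
    q=proj(n,Rz.apply(P)+[p[0],p[1],0])+off
    h=cv2.convexHull(q.astype(np.float32)).reshape(-1,2)
    return h
def samp(h,N=240):
    h=np.r_[h,h[:1]]; d=np.r_[0,np.cumsum(np.linalg.norm(np.diff(h,axis=0),axis=1))]
    s=np.linspace(0,d[-1],N,endpoint=False); X=np.c_[np.interp(s,d,h[:,0]),np.interp(s,d,h[:,1])]
    T=np.roll(X,-1,0)-np.roll(X,1,0); T/=np.linalg.norm(T,axis=1)[:,None]+1e-9
    return X,np.c_[-T[:,1],T[:,0]]
from scipy.ndimage import map_coordinates
def edgeoffsets(n,im,p,reach=3.):
    lab=cv2.cvtColor(im,cv2.COLOR_BGR2LAB).astype(float)
    X,N=samp(disc_hull(n,p,(0,0))); k=np.arange(-reach,reach+.01,.1)
    res=[]
    for x,nn in zip(X,N):
        pts=x+k[:,None]*nn
        pr=np.array([map_coordinates(lab[...,c],[pts[:,1],pts[:,0]],order=1) for c in range(3)])
        g=np.sqrt((np.gradient(pr,axis=1)**2).sum(0)); g=np.convolve(g,np.ones(9)/9,'same'); g[:5]=0;g[-5:]=0
        i=g.argmax(); res.append((k[i],g[i]))
    return X,N,np.array(res)
def offset(n,im,p,keep):
    X,N,r=edgeoffsets(n,im,p); m=keep(X)&(r[:,1]>np.percentile(r[:,1],30))
    from scipy.optimize import least_squares
    s=least_squares(lambda o:(N[m]@o-r[m,0]),[0,0],loss='soft_l1',f_scale=.3)
    return s.x,np.median(abs(s.fun)),m.sum()
E
python3 - <<'E'
from fit import *
p=[W0[0],W0[1],YAW]
ims=read_camera("side"); imt=read_camera("top")
cv2.imwrite("pics/sraw.png",ims); cv2.imwrite("pics/traw.png",imt)
os_=offset("side",ims,p,lambda X:~((X[:,1]>228)&(X[:,0]>250)))
ot=offset("top",imt,p,lambda X:X[:,0]>0)
print("side off",os_,"top off",ot)
for n,im,b,o in(("side",ims,SB,os_[0]),("top",imt,(270,170,310,235),ot[0])):
    uv=yellow(im,n,b); print(n,ang(n,uv),ang(n,uv,o))
    h=disc_hull(n,p,o); v=cv2.resize(im,None,fx=6,fy=6,interpolation=cv2.INTER_CUBIC)
    cv2.polylines(v,[((h+.5)*6-.5).astype(int).reshape(-1,1,2)],True,(0,0,255),1)
    c=v[180*6:260*6,215*6:305*6] if n=="side" else v[165*6:240*6,260*6:330*6]
    cv2.imwrite(f"pics/fit_{n}.png",c)
E
```

```text
side off (array([0.2141257, 0.3129044]), np.float64(0.782448922664236), np.int64(153)) top off (array([ 0.73978994, -0.46780845]), np.float64(0.9012772264220106), np.int64(168))
side yellow n 19 [257.39 196.09] cols 255 259 rows 193 199
side (np.float64(0.0), np.float64(0.060011326271562686)) (np.float64(-0.25), np.float64(0.39399111065265674))
top yellow n 21 [288.99 200.65] cols 284 293 rows 199 202
top (np.float64(-3.0), np.float64(0.08078417873302038)) (np.float64(-4.0), np.float64(0.8649111177065075))
```

View pics/fit_side.png

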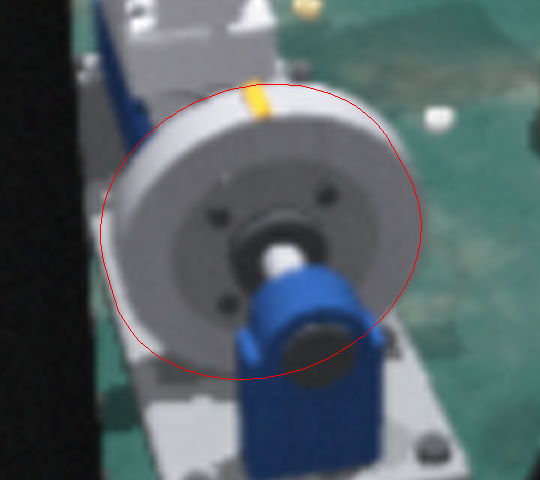

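View pics/fit_top.png

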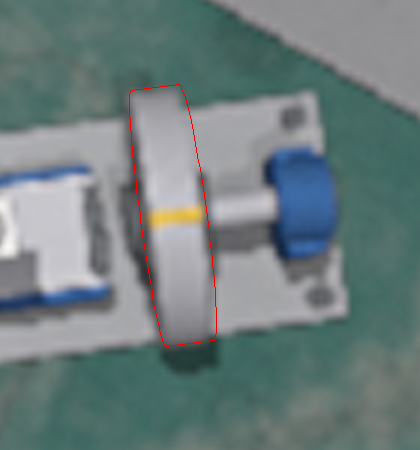

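```bash
python3 - <<'E'
from fit import *
ims=cv2.imread("pics/sraw.png"); imt=cv2.imread("pics/traw.png")
for c in (298,299,300,301): print(c,imt[186:214,c].mean(1).astype(int).tolist())
ys=np.array([-.03,-.045,-.055]); P=[RS.apply([0,y,.08])+W0 for y in ys]; print("pred axle",proj("top",P).round(2).tolist())
# blue post
for n,im,b in(("top",imt,(300,180,322,215)),("side",ims,(250,215,285,275))):
    x0,y0,x1,y1=b; h=cv2.cvtColor(im[y0:y1,x0:x1],cv2.COLOR_BGR2HSV); m=(h[...,0]>100)&(h[...,0]<130)&(h[...,1]>120)
    ys_,xs=np.nonzero(m); print(n,"post",xs.min()+x0,xs.max()+x0,ys_.min()+y0,ys_.max()+y0,(xs.mean()+x0).round(2),(ys_.mean()+y0).round(2),len(xs))
    print(" rows: centre col", [(y0+r,round(xs[ys_==r].mean()+x0,1)) for r in range(0,y1-y0,4) if (ys_==r).any()])
print("pred post top", proj("top",[RS.apply([0,y,z])+W0 for y,z in((-.059,.104),(-.092,.104))]).round(2).tolist())
print("pred post front face side", proj("side",[RS.apply([0,-.092,z])+W0 for z in(.012,.04,.08,.104)]).round(2).tolist())
print("pred knob top",proj("top",[RS.apply([0,.2335,.143])+W0]),"sensor",proj("top",[RS.apply([0,.1,.191])+W0]))
E
```

```text
298 [166, 166, 165, 163, 164, 165, 165, 157, 147, 145, 138, 152, 178, 193, 188, 163, 126, 98, 101, 100, 101, 142, 167, 166, 165, 165, 165, 165]
299 [165, 166, 165, 164, 164, 166, 165, 157, 146, 146, 138, 154, 181, 191, 185, 159, 123, 100, 99, 99, 101, 142, 167, 166, 164, 164, 165, 165]
300 [166, 166, 166, 165, 165, 166, 162, 152, 148, 145, 142, 158, 183, 190, 182, 153, 118, 100, 100, 101, 102, 142, 167, 166, 166, 164, 165, 165]
301 [166, 167, 162, 160, 159, 159, 153, 148, 147, 146, 143, 162, 186, 191, 179, 147, 109, 101, 102, 99, 102, 144, 167, 167, 165, 165, 164, 164]
pred axle [[296.59, 199.75], [301.15, 199.14], [304.19, 198.73]]
top post 305 315 190 207 310.08 198.22 159
 rows: centre col [(192, np.float64(309.5)), (196, np.float64(310.5)), (200, np.float64(311.0)), (204, np.float64(310.0))]
side post 254 278 224 259 265.75 242.87 602
 rows: centre col [(227, np.float64(265.0)), (231, np.float64(266.0)), (235, np.float64(265.6)), (239, np.float64(265.5)), (243, np.float64(265.6)), (247, np.float64(266.0)), (251, np.float64(266.5)), (255, np.float64(266.5)), (259, np.float64(259.0))]
pred post top [[306.22, 198.01], [316.43, 196.64]]
pred post front face side [[266.42, 260.76], [266.35, 252.29], [266.23, 239.72], [266.16, 231.9]]
pred knob top [[214.00778665 209.58412714]] sensor [[256.4656095  202.88095529]]
```

```bash
python3 - <<'E'
from fit import *
ims=cv2.imread("pics/sraw.png"); imt=cv2.imread("pics/traw.png")
p=[W0[0],W0[1],YAW]; h=disc_hull("side",p,(0,0)); print("pred",h.min(0),h.max(0), "rightmost at",h[h[:,0].argmax()],"left",h[h[:,0].argmin()],"top",h[h[:,1].argmin()])
for r in (212,216,218,222): print(r,"L",[tuple(v) for v in ims[r,229:240].tolist()]);print("  R",[tuple(v) for v in ims[r,281:291].tolist()])
for c in (255,262,266): print(c,"T",[tuple(v) for v in ims[188:200,c].tolist()])
ht=disc_hull("top",p,(0,0)); print("top pred",ht.min(0),ht.max(0))
for c in (283,285,287): print(c,[tuple(v) for v in imt[174:186,c].tolist()])
for c in (288,290,292,294): print(c,[tuple(v) for v in imt[216:228,c].tolist()])
E
```

```text
pred [231.08147 193.30457] [284.58246 242.48494] rightmost at [284.58246 217.44237] left [231.08147 218.36359] top [260.38394 193.30457]
212 L [(87, 84, 84), (108, 104, 103), (117, 113, 111), (156, 153, 151), (136, 132, 132), (128, 123, 122), (143, 137, 136), (159, 152, 151), (164, 158, 157), (151, 144, 143), (125, 118, 117)]
  R [(108, 103, 103), (111, 106, 106), (111, 105, 105), (109, 104, 102), (114, 112, 95), (117, 123, 87), (115, 123, 81), (116, 124, 80), (115, 124, 78), (115, 124, 77)]
216 L [(74, 73, 71), (150, 148, 145), (185, 180, 178), (197, 190, 189), (160, 155, 154), (129, 124, 123), (134, 128, 128), (128, 121, 122), (113, 108, 109), (107, 102, 103), (109, 103, 104)]
  R [(108, 103, 102), (110, 104, 105), (112, 105, 105), (108, 103, 102), (110, 105, 102), (121, 127, 104), (129, 139, 108), (131, 141, 111), (129, 137, 103), (123, 132, 96)]
218 L [(59, 58, 58), (131, 129, 127), (189, 184, 182), (203, 198, 196), (160, 154, 153), (126, 121, 119), (124, 118, 117), (114, 109, 109), (108, 103, 103), (108, 102, 103), (109, 103, 102)]
  R [(106, 101, 101), (109, 103, 102), (110, 10
[... 1821 characters left out ...]
130, 131), (127, 123, 123), (113, 109, 111), (91, 88, 86), (65, 67, 53), (58, 61, 37), (60, 63, 38), (76, 80, 49), (97, 103, 65)]
290 [(153, 147, 148), (148, 143, 143), (143, 136, 138), (136, 131, 131), (127, 122, 123), (115, 111, 112), (86, 84, 79), (61, 63, 43), (60, 64, 38), (57, 61, 38), (60, 64, 40), (84, 89, 54)]
292 [(153, 147, 148), (149, 143, 143), (143, 138, 137), (136, 131, 131), (125, 120, 122), (109, 104, 105), (80, 78, 72), (57, 62, 40), (57, 62, 38), (57, 61, 36), (59, 62, 39), (83, 88, 56)]
294 [(143, 138, 139), (140, 135, 134), (134, 129, 130), (128, 123, 124), (112, 109, 109), (83, 82, 77), (63, 65, 48), (56, 60, 35), (54, 59, 35), (57, 61, 36), (83, 88, 54), (99, 105, 66)]
```

Checked against the wheel edges, both views agree on about −2.5° to −3°. That's worth correcting: I'll go back, pinch lightly left of the mark so it stays visible, and nudge towards +x.

```bash
python3 -m pendant '[[[0,0,40,0,60],[0,0,40,0,60],[0,-5,40,0,60],[0,-5,40,0,60],[0,-5,40,0,60],[0,-6,32,0,60],[0,0,0,0,60],[20,0,0,0,60]]]'; python3 -m pendant '[[[35,0,0,0,60],[35,0,0,0,60],[30,0,0,0,60],[20,0,0,0,60],[0,0,0,0,60],[0,0,0,0,60],[0,0,0,0,0],[0,0,0,0,0]]]';  python3 -m pendant '[[[0,0,0,0,0],[0,0,0,0,0],[0,0,0,0,0],[0,0,0,0,0],[0,1,0,0,0],[-0.3,1,0,0,0],[-0.3,1,0,0,0],[0,1,0,0,0]]]'; python3 -c "
from h import *
st()
im=read_camera('side'); uv=yellow(im,'side',SB); print(ang('side',uv))
"
```

```text
time_s: 16.57
position: [0.5166, -0.1308, 0.242]
tcp_rot: [0.469, 0.528, -0.467, 0.532]
force: [1.3, 0.5, 0.7]
width: 0.0513
time_s: 17.23
position: [0.5165, -0.1276, 0.1211]
tcp_rot: [0.467, 0.53, -0.466, 0.533]
force: [-0.3, -0.2, 0.4]
width: 0.028
time_s: 17.9
position: [0.5198, -0.1268, 0.1224]
tcp_rot: [0.467, 0.531, -0.466, 0.532]
force: [-6.9, 2.1, 13.6]
width: 0.0232
t 17.90 world [ 0.5198 -0.1268  0.1224] stand mm [-15.9   0.5 122.4] F [-6.9  2.1 13.6] w 23.2
tool axes in stand frame (cols):
 [[ 0.002  1.     0.   ]
 [-0.001  0.    -1.   ]
 [-1.     0.002  0.001]]
side yellow n 23 [258.64 195.84] cols 257 261 rows 193 199
(np.float64(2.75), np.float64(0.16588971923026463))
```

```bash
python3 -m pendant '[[[0,0,0,0,0],[0,0,0,0,60],[0,0,0,0,60],[0,0,0,0,60],[-25,0,0,0,60],[-40,0,0,0,60],[-40,0,0,0,60],[-32,0,0,0,60]]]'; python3 -m pendant '[[[0,8,-38,0,60],[0,8,-38,0,60],[0,0,-38,0,80],[0,0,-38,0,90],[0,0,-38,0,90],[0,0,-38,0,90],[0,0,-4,0,90],[0,0,0,0,90]]]'; python3 -c "
from fit import *
st()
im=read_camera('side'); uv=yellow(im,'side',SB); print(ang('side',uv),ang('side',uv,(1,0)))
im=read_camera('top'); uv=yellow(im,'top',(270,170,310,235)); print(ang('top',uv))
cv2.imwrite('pics/top9.png',cv2.resize(im[165:245,190:330],None,fx=5,fy=5,interpolation=cv2.INTER_CUBIC))
"
```

```text
time_s: 18.62
position: [0.5194, -0.1269, 0.2598]
tcp_rot: [0.467, 0.531, -0.466, 0.532]
force: [0.9, -0.9, 0.4]
width: 0.0513
time_s: 19.28
position: [0.5041, 0.1088, 0.2572]
tcp_rot: [0.465, 0.533, -0.464, 0.533]
force: [0.6, -0.8, 0.1]
width: 0.0772
t 19.28 world [0.5041 0.1088 0.2572] stand mm [ -0.9 236.1 257.2] F [ 0.6 -0.8  0.1] w 77.2
tool axes in stand frame (cols):
 [[ 0.001  1.     0.006]
 [ 0.001  0.006 -1.   ]
 [-1.     0.001 -0.001]]
side yellow n 19 [258.66 195.71] cols 257 260 rows 193 199
(np.float64(2.75), np.float64(0.2914109642151762)) (np.float64(0.75), np.float64(0.3971931086740457))
top yellow n 20 [288.67 199.4 ] cols 284 293 rows 198 200
(np.float64(0.0), np.float64(0.22489561981336875))
```

View pics/top9.png

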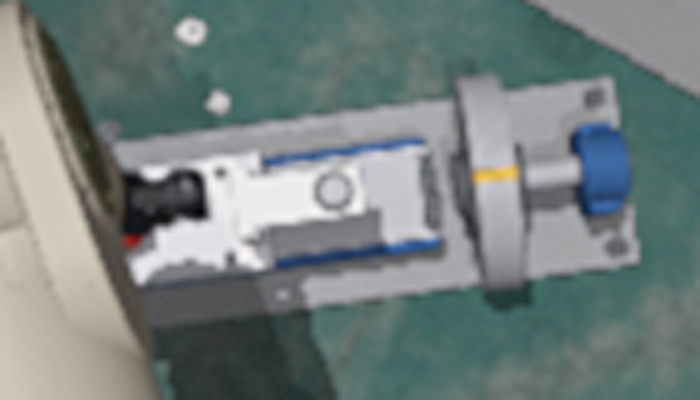

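The mark now reads about 0° from the top camera (crop (497,174)), with the side camera reading 1–3°, so it's at the top within measurement error. Next I'll lower onto the knob.

```bash
python3 -m pendant '[[[35,0,0,0,90],[35,0,0,0,90],[35,0,0,0,90],[25,0,0,0,90],[14,0,0,0,90],[0,0,0,0,90],[0,0,0,0,90],[0,0,0,0,90]]]'; python3 -c "
from h import *
st()
im=read_camera('side'); cv2.imwrite('pics/s10.png',cv2.resize(im[120:220,190:310],None,fx=6,fy=6,interpolation=cv2.INTER_CUBIC))
im=read_camera('top'); cv2.imwrite('pics/t10.png',cv2.resize(im[165:245,190:330],None,fx=5,fy=5,interpolation=cv2.INTER_CUBIC))
"
```

```text
time_s: 20.05
position: [0.5059, 0.1043, 0.1139]
tcp_rot: [0.467, 0.531, -0.466, 0.531]
force: [-0.6, 0.7, 0.8]
width: 0.0771
t 20.05 world [0.5059 0.1043 0.1139] stand mm [  0.3 231.4 113.9] F [-0.6  0.7  0.8] w 77.1
tool axes in stand frame (cols):
 [[ 0.002  1.    -0.002]
 [-0.    -0.002 -1.   ]
 [-1.     0.002  0.   ]]
```

View pics/s10.png

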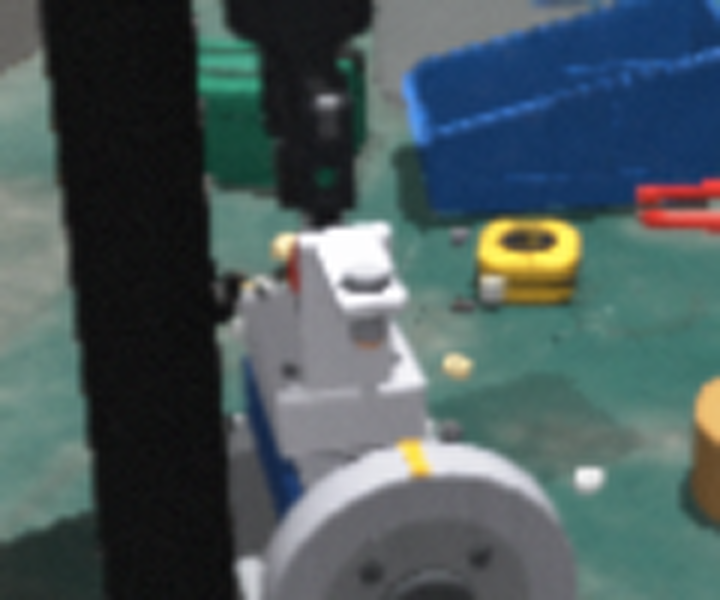

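View pics/t10.png

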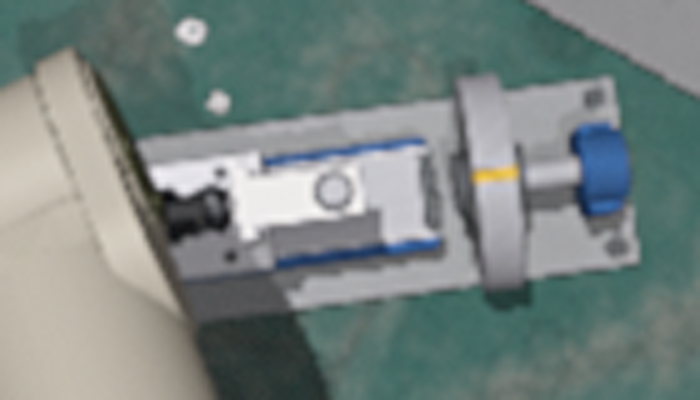

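The side view has the fingers around the knob, behind the column at about (325,215). Next I'll close the gripper.

```bash
python3 -m pendant '[[[0,0,-1.5,0,50],[0,0,0,0,20],[0,0,0,0,0],[0,0,0,0,0],[0,0,0,0,0],[0,0,0,0,0],[0,0,0,0,0],[0,0,0,0,0]]]'; python3 -c "
from h import *
st()"
```

```text
time_s: 20.82
position: [0.5049, 0.1069, 0.1134]
tcp_rot: [0.467, 0.531, -0.466, 0.532]
force: [-1.9, 0.1, 6.2]
width: 0.0257
t 20.82 world [0.5049 0.1069 0.1134] stand mm [ -0.4 234.2 113.4] F [-1.9  0.1  6.2] w 25.7
tool axes in stand frame (cols):
 [[ 0.001  1.     0.   ]
 [ 0.     0.    -1.   ]
 [-1.     0.001 -0.   ]]
```

```bash
python3 -m pendant '[[[0,0,0,0,0],[0,0,0,0,0],[0,0,0,0,0],[0,0,0,0,0],[-1,0,0,0,0],[-2,0,0,0,0],[-2,0,0,0,0],[-1,0,0,0,0]]]'; python3 -c "
from h import *
st()
im=read_camera('side'); cv2.imwrite('pics/s11.png',cv2.resize(im[120:220,190:310],None,fx=6,fy=6,interpolation=cv2.INTER_CUBIC))
im=read_camera('top'); cv2.imwrite('pics/t11.png',cv2.resize(im[165:245,190:330],None,fx=5,fy=5,interpolation=cv2.INTER_CUBIC))
"
```

```text
time_s: 21.48
position: [0.5047, 0.1067, 0.1186]
tcp_rot: [0.466, 0.532, -0.466, 0.531]
force: [2.6, 1.4, -4.5]
width: 0.0256
t 21.48 world [0.5047 0.1067 0.1186] stand mm [ -0.6 234.  118.6] F [ 2.6  1.4 -4.5] w 25.6
tool axes in stand frame (cols):
 [[ 0.  1. -0.]
 [ 0. -0. -1.]
 [-1.  0. -0.]]
```

View pics/s11.png

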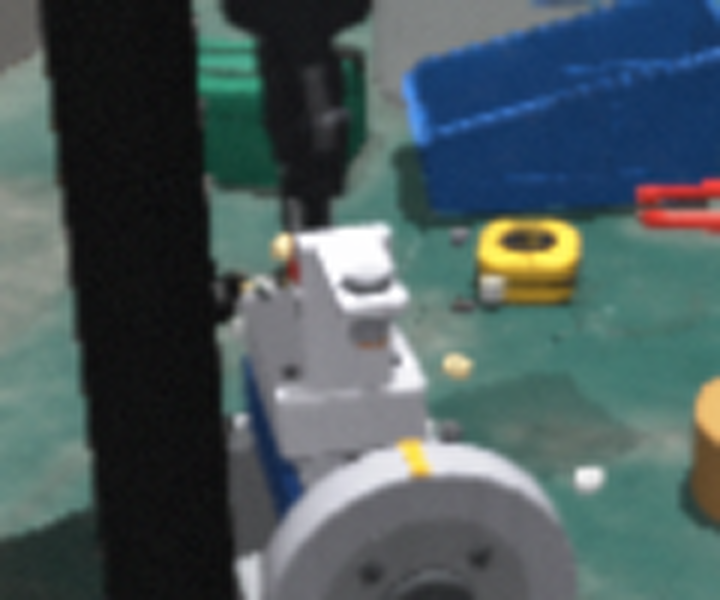

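View pics/t11.png

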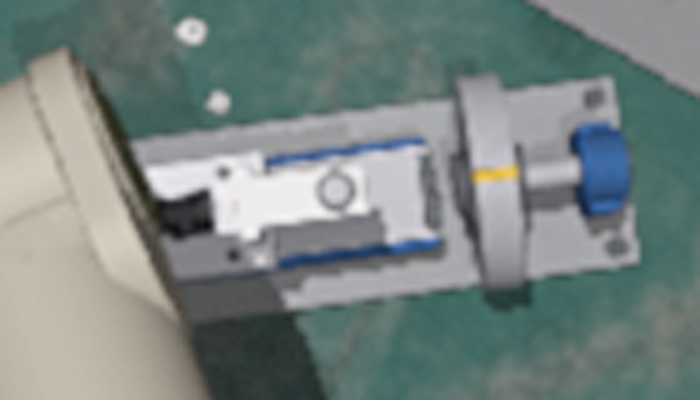

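The lift raised it 5 mm against a few newtons, matching the plunger spring. I'll pull up to about 12 mm.

```bash
python3 -m pendant '[[[-2,0,0,0,0],[-2,0,0,0,0],[-1.5,0,0,0,0],[-1,0,0,0,0],[0,0,0,0,0],[0,0,0,0,0],[0,0,0,0,0],[0,0,0,0,0]]]'; python3 -c "
from h import *
st()
im=read_camera('side'); cv2.imwrite('pics/s12.png',cv2.resize(im[120:220,190:310],None,fx=6,fy=6,interpolation=cv2.INTER_CUBIC))
"
```

```text
time_s: 22.25
position: [0.5046, 0.1066, 0.1251]
tcp_rot: [0.466, 0.531, -0.466, 0.531]
force: [3.5, 2.0, -6.5]
width: 0.0257
t 22.25 world [0.5046 0.1066 0.1251] stand mm [ -0.7 233.8 125.1] F [ 3.5  2.  -6.5] w 25.7
tool axes in stand frame (cols):
 [[ 0.  1. -0.]
 [ 0. -0. -1.]
 [-1.  0. -0.]]
```

View pics/s12.png

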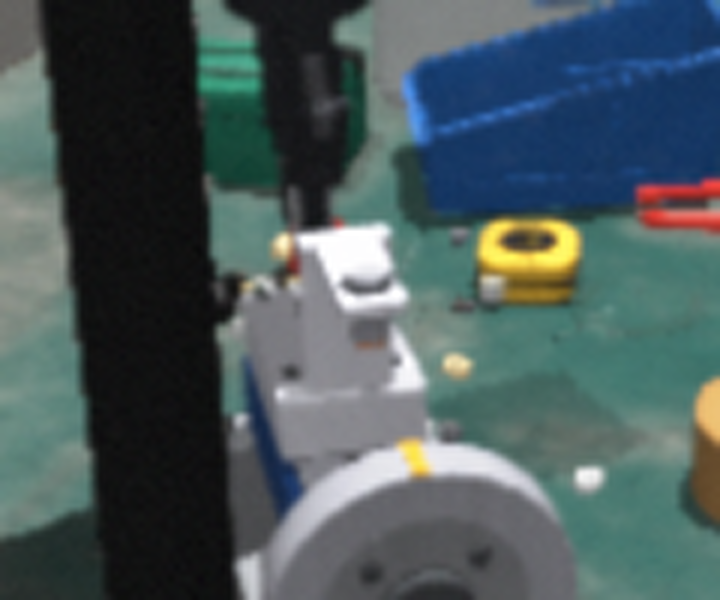

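The knob's red top now shows above the column at about (338,225), so it's raised. I'll slide it towards the wheel.

```bash
python3 -m pendant '[[[0,0,2,0,0],[0,0,4,0,0],[0,0,5,0,0],[0,0,6,0,0],[0,0,6,0,0],[0,0,6,0,0],[0,0,4,0,0],[0,0,2,0,0]]]'; python3 -c "
from h import *
st()
im=read_camera('top'); cv2.imwrite('pics/t13.png',cv2.resize(im[165:245,190:330],None,fx=5,fy=5,interpolation=cv2.INTER_CUBIC))
"
```

```text
time_s: 22.97
position: [0.5094, 0.0706, 0.1251]
tcp_rot: [0.467, 0.531, -0.467, 0.531]
force: [3.2, 0.1, -6.8]
width: 0.026
t 22.97 world [0.5094 0.0706 0.1251] stand mm [ -0.7 197.6 125.1] F [ 3.2  0.1 -6.8] w 26.0
tool axes in stand frame (cols):
 [[ 0.     1.    -0.002]
 [-0.    -0.002 -1.   ]
 [-1.     0.     0.   ]]
```

View pics/t13.png

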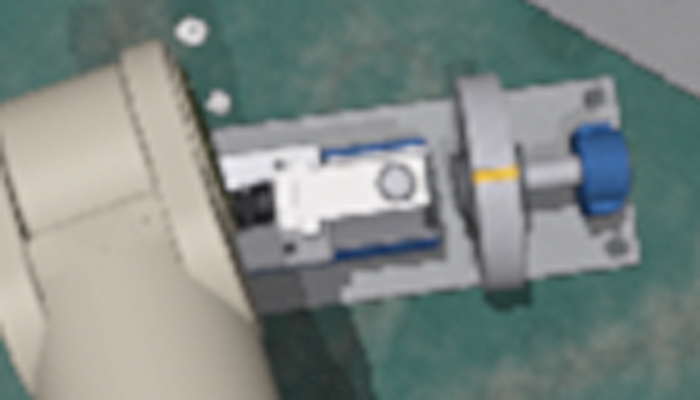

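The carriage has moved about 36 mm; the sensor is at crop (397,181). I'll keep sliding.

```bash
python3 -m pendant '[[[0,0,4,0,0],[0,0,8,0,0],[0,0,10,0,0],[0,0,10,0,0],[0,0,10,0,0],[0,0,8,0,0],[0,0,5,0,0],[0,0,3,0,0]]]'; python3 -m pendant '[[[0,0,1.5,0,0],[0,0,1,0,0],[0,0,1,0,0],[0,0,1,0,0],[0,0,0.5,0,0],[0,0,0,0,0],[0,0,0,0,0],[0,0,0,0,0]]]'; python3 -c "
from h import *
st()
im=read_camera('top'); cv2.imwrite('pics/t14.png',cv2.resize(im[165:245,190:330],None,fx=5,fy=5,interpolation=cv2.INTER_CUBIC))
"
```

```text
time_s: 23.68
position: [0.5169, 0.0132, 0.1251]
tcp_rot: [0.467, 0.531, -0.467, 0.531]
force: [3.9, 1.8, -6.6]
width: 0.0258
time_s: 24.35
position: [0.5174, 0.0095, 0.1252]
tcp_rot: [0.466, 0.531, -0.466, 0.532]
force: [4.9, 2.0, -6.3]
width: 0.0258
t 24.35 world [0.5174 0.0095 0.1252] stand mm [ -0.7 135.9 125.2] F [ 4.9  2.  -6.3] w 25.8
tool axes in stand frame (cols):
 [[ 0.  1.  0.]
 [ 0.  0. -1.]
 [-1.  0. -0.]]
```

View pics/t14.png

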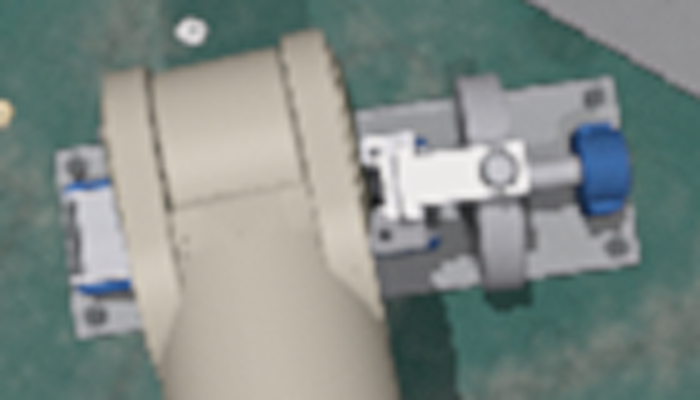

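The sensor is now almost over the rim, crop (500,170). I'll creep forward to the stop.

```bash
python3 -m pendant '[[[0,0,0.5,0,0],[0,0,0.5,0,0],[0,0,0.5,0,0],[0,0,0.5,0,0],[0,0,0,0,0],[0,0,0,0,0],[0,0,0,0,0],[0,0,0,0,0]]]'; python3 -m pendant '[[[0,0,0.5,0,0],[0,0,0.5,0,0],[0,0,0.5,0,0],[0,0,0,0,0],[0,0,0,0,0],[0,0,0,0,0],[0,0,0,0,0],[0,0,0,0,0]]]'
```

```text
time_s: 25.07
position: [0.5176, 0.008, 0.1252]
tcp_rot: [0.466, 0.532, -0.466, 0.531]
force: [5.4, 4.1, -7.0]
width: 0.0256
time_s: 25.73
position: [0.5176, 0.0079, 0.1251]
tcp_rot: [0.466, 0.532, -0.465, 0.531]
force: [3.6, 6.5, -7.1]
width: 0.0256
```

The y force rises while the position stalls, so that's the stop (0.101). I'll back off about 1 mm and lower.

```bash
python3 -m pendant '[[[0,0,-1,0,0],[0,0,-1.2,0,0],[0,0,0,0,0],[0,0,0,0,0],[0,0,0,0,0],[0,0,0,0,0],[0,0,0,0,0],[0,0,0,0,0]]]'; python3 -m pendant '[[[1.5,0,0,0,0],[1.5,0,0,0,0],[1.5,0,0,0,0],[1.5,0,0,0,0],[1.5,0,0,0,0],[1.5,0,0,0,0],[0,0,0,0,0],[0,0,0,0,0]]]';python3 -c "
from h import *
st()"
```

```text
time_s: 26.4
position: [0.5176, 0.0081, 0.1251]
tcp_rot: [0.467, 0.531, -0.466, 0.531]
force: [4.5, 1.7, -5.1]
width: 0.0255
time_s: 27.07
position: [0.5176, 0.0081, 0.1161]
tcp_rot: [0.466, 0.531, -0.466, 0.532]
force: [4.2, 0.9, -5.6]
width: 0.0255
t 27.07 world [0.5176 0.0081 0.1161] stand mm [ -0.6 134.5 116.1] F [ 4.2  0.9 -5.6] w 25.5
tool axes in stand frame (cols):
 [[ 0.  1. -0.]
 [ 0. -0. -1.]
 [-1.  0. -0.]]
```

The spring still pulls down at about 3 mm, so the plunger has entered the second hole. I'll lower the rest, then check it's locked with a small tug before releasing.

```bash
python3 -m pendant '[[[1,0,0,0,0],[1,0,0,0,0],[0.8,0,0,0,0],[0,0,0,0,0],[0,0,0,0,0],[0,0,0,0,0],[0,0,0,0,0],[0,0,0,0,0]]]'; python3 -m pendant '[[[0,0,-1,0,0],[0,0,-1,0,0],[0,0,-1,0,0],[0,0,0,0,0],[0,0,0,0,0],[0,0,0,0,0],[0,0,0,0,0],[0,0,0,0,0]]]';python3 -c "
from h import *
st()"
```

```text
time_s: 27.73
position: [0.5176, 0.0081, 0.1135]
tcp_rot: [0.467, 0.531, -0.466, 0.532]
force: [3.3, 1.1, -0.1]
width: 0.0258
time_s: 28.4
position: [0.5173, 0.011, 0.1135]
tcp_rot: [0.467, 0.531, -0.466, 0.532]
force: [2.1, -1.4, 1.8]
width: 0.0254
t 28.40 world [0.5173 0.011  0.1135] stand mm [ -0.6 137.5 113.5] F [ 2.1 -1.4  1.8] w 25.4
tool axes in stand frame (cols):
 [[ 0.  1. -0.]
 [-0. -0. -1.]
 [-1.  0.  0.]]
```

```bash
python3 -m pendant '[[[0,0,-1,0,0],[0,0,-1,0,0],[0,0,0,0,0],[0,0,0,0,0],[0,0,0,0,0],[0,0,0,0,0],[0,0,0,0,0],[0,0,0,0,0]]]';python3 -c "
from h import *
st()"
```

```text
time_s: 29.07
position: [0.5172, 0.0116, 0.1135]
tcp_rot: [0.466, 0.531, -0.467, 0.532]
force: [3.5, -4.7, 2.3]
width: 0.0257
t 29.07 world [0.5172 0.0116 0.1135] stand mm [ -0.6 138.1 113.5] F [ 3.5 -4.7  2.3] w 25.7
tool axes in stand frame (cols):
 [[ 0.     1.    -0.002]
 [-0.002 -0.002 -1.   ]
 [-1.     0.     0.002]]
```

It stalls under force, so the carriage is locked with a little play. I'll recentre it towards the wheel, release and retreat upward.

```bash
python3 -m pendant '[[[0,0,2,0,0],[0,0,2,0,0],[0,0,0.7,0,0],[0,0,0,0,0],[0,0,0,0,0],[0,0,0,0,0],[0,0,0,0,0],[0,0,0,0,0]]]'; python3 -c "
from h import *
st()"; python3 -m pendant '[[[0,0,0,0,20],[0,0,0,0,45],[0,0,0,0,75],[0,0,0,0,85],[0,0,0,0,85],[0,0,0,0,85],[0,0,0,0,85],[0,0,0,0,85]]]'; python3 -m pendant '[[[-20,0,0,0,85],[-35,0,0,0,85],[-35,0,0,0,85],[-35,0,0,0,85],[-20,0,0,0,85],[0,0,0,0,85],[0,0,0,0,85],[0,0,0,0,85]]]'; python3 -m pendant '[[[0,0,-35,0,85],[0,0,-35,0,85],[0,0,-35,0,85],[0,0,-35,0,85],[0,0,-35,0,85],[0,0,-30,0,85],[0,0,0,0,85],[0,0,0,0,85]]]'; python3 -c "
from h import *
st()
im=read_camera('side'); yellow(im,'side',SB); cv2.imwrite('pics/s15.png',cv2.resize(im[140:260,200:310],None,fx=5,fy=5,interpolation=cv2.INTER_CUBIC))
im=read_camera('top'); cv2.imwrite('pics/t15.png',cv2.resize(im[165:245,190:330],None,fx=5,fy=5,interpolation=cv2.INTER_CUBIC))
m=(im[...,2]>150)&(im[...,1]<80)&(im[...,0]<80); m[:160]=0;m[250:]=0;m[:,:190]=0;m[:,320:]=0; ys,xs=np.nonzero(m); uv=(xs.mean(),ys.mean()); print('knob px',uv)
for z in(.143,.157): print(z,(RS.inv().apply(back('top',uv,z)-W0)*1000).round(1))
"
```

```text
time_s: 29.73
position: [0.5175, 0.0088, 0.1134]
tcp_rot: [0.466, 0.532, -0.466, 0.532]
force: [2.1, 0.6, 4.2]
width: 0.0256
t 29.73 world [0.5175 0.0088 0.1134] stand mm [ -0.6 135.2 113.4] F [2.1 0.6 4.2] w 25.6
tool axes in stand frame (cols):
 [[ 0.  1.  0.]
 [ 0.  0. -1.]
 [-1.  0. -0.]]
time_s: 30.4
position: [0.5173, 0.0084, 0.1132]
tcp_rot: [0.466, 0.532, -0.466, 0.531]
force: [0.7, 0.6, -0.8]
width: 0.0728
time_s: 31.07
position: [0.517, 0.0083, 0.2574]
tcp_rot: [0.466, 0.532, -0.467, 0.531]
force: [-0.9, 0.1, -0.5]
width: 0.0726
time_s: 31.73
position: [0.4893, 0.2136, 0.2568]
tcp_rot: [0.464, 0.533, -0.466, 0.532]
force: [0.3, -0.8, -0.7]
width: 0.0726
t 31.73 world [0.4893 0.2136 0.2568] stand mm [ -2.  341.9 256.8] F [ 0.3 -0.8 -0.7] w 72.6
tool axes in stand frame (cols):
 [[-0.003  1.     0.005]
 [ 0.     0.005 -1.   ]
 [-1.    -0.003 -0.   ]]
side yellow n 10 [259.33 196.98] cols 258 261 rows 196 198
knob px (np.float64(245.80645161290323), np.float64(205.90322580645162))
0.143 [ -1.8 134.4 143. ]
0.157 [ -2.6 133.9 157. ]
```

View pics/s15.png

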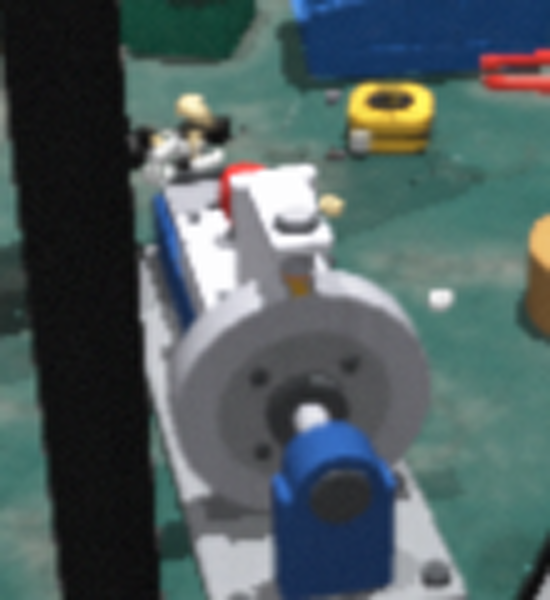

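View pics/t15.png

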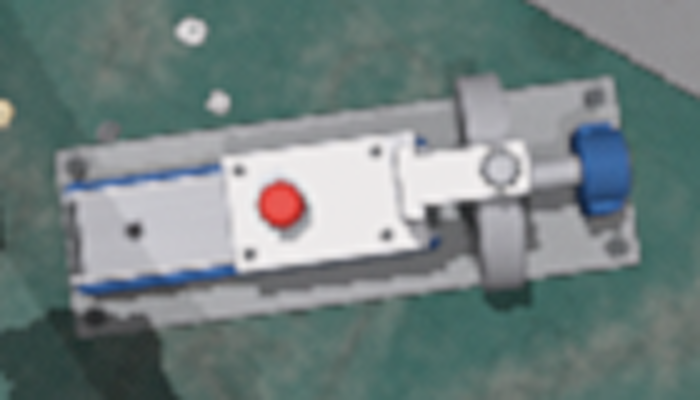

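The knob travelled about 99.4 mm and is back at its home height. The mark sits directly under the sensor barrel at side crop (300,285), and the bystanders are untouched. I'll hand in.

```bash
python3 -c "
from plant import job
print(job.sign_off())"
```

```text
the job is handed in; nothing more can be done
None
```

The job is handed in at about 32 s of the 67 s allowed. The yellow mark is at the top of the wheel and the sensor carriage is locked above it.

- **Flywheel:** I turned it by pinching the rim through four strokes towards −x and one small nudge back, then left it at rest. At the last check before the sensor covered the mark, the top camera read about 0°. The side camera read +2.75° uncorrected and about +0.75° after correcting for its roughly 1-pixel offset, so the two disagree by 1–3°. After locking, the visible part of the mark was directly under the sensor barrel.
- **Carriage and plunger:** I pulled the knob up about 12 mm, slid the carriage to its stop, backed off slightly and lowered the plunger. The gripper came back to the same height as when the knob was first gripped. A small tug away from the wheel stalled after about 3.5 mm, a little more than the hole's stated play, with the force still building. I took that as locked. After release, the top camera showed the knob had moved about 99.4 mm against the nominal 100.
- **Forces and surroundings:** The highest wrist force I saw was about 32 N, read only at the end of each move. The arm ended clear of everything. I planned the path clear of the tape roll, tape measure and spanner, but did not re-measure their positions at the end.
- **Odd reading:** the gripper width on the 32 mm knob read about 26 mm. The grip held without slipping, and I did not find the cause.

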